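# Slide the rubber specimen into the test ring and hold the hardness gauge on its dot

## Robot

A 6-joint arm with a two-finger parallel gripper is mounted at the origin on a cart in front of the work surface, level with it; the furniture and walls round the work are solid. World frame = base frame: x ahead of the robot, y to its left, z up, the work surface at z = 0. Lengths are in mm, angles in degrees, forces in N, time in s.
With the tool pointing down it reaches from about 325 to 900 mm from the base axis. Payload 6.1 kg.
Tool frame: the origin (TCP) lies midway between the tips of the shut fingers; the grasp point (between the pads) lies 19 mm behind it (manip.pinch_z is the distance from the TCP to the grasp point, in mm); z points along the fingers, y is the line along which they close (so a half turn about z gives the same grasp; the last joint's range is limited). The gripper opens to 85 mm and grips with 20 to 120 N. Pads are 22 mm wide; open, the fingers measure 114 mm over their backs; the gripper's body (76 mm by 85 mm) begins 54 mm behind the grasp point. The pads swing forward as they close: fully open they stand 13 mm farther back than shut.
Start: joints at [65.598, 12.628, 87.462, -0, 79.91, -7.225], TCP at [184.579, 597.115, 231.3] pointing down, gripper open.
Joint ranges: [-170.65, 170.65], [-52.31, 119.04], [5.05, 147.46], [-71.25, 251.25], [11.57, 151.72], [-153.62, 153.62]. Speed limits (degrees/s): [147.25, 147.25, 172.46, 180, 180, 180].

## Interface

Orientations are given as [roll, pitch, yaw] about the fixed x, y, z axes, in that order (R = Rz(yaw) Ry(pitch) Rx(roll)).
In Python, from rig import telemetry, imaging, manip gives the robot as it stands.
- The arm moves only by the shell command python3 -m creep 'ROWS' [OPENING]. ROWS is JSON, a list of rows, each a list of 4 numbers: the shift along the world's x, y, z in units of 0.4 m (1.0 is 0.4 m), then the turn about the world's z in units of 90 degrees (1.0 is 90 degrees). In form: [[tx, ty, tz, roll], ...]. A call has 1 to 20 rows; each row is the pose to reach, as a shift and turn from the pose commanded when the call began; what a row does not reach only later rows make up. A row lasts 1/12 s, in which the tool goes at most 41.7 mm and 7.16 degrees, less where a joint would pass 70% of its speed; a pose out of reach is approached as far as the arm can. A call with a number of a shift or a turn outside -1 to 1 is refused whole. A call with a gripper value outside its range is refused whole. OPENING is the gripper's target within -1 to 1 (fully open at 1, half-way at 0, shut at -1), set as the call begins (- or left out, the last holds). The fingers move at their own pace and stop on an object; the grip force is fixed at half the most. Time passes only in rows, so rows that repeat a pose let the fingers close. It gives the time, the measured TCP pose, the force, the opening and the grip force at its end, in the units of the state.
- telemetry.sense(): the state, without advancing time (a new reading comes with each control period).
- imaging.snapshot(name): name is "scene" or "side" or "wrist"; returns a dict with "img" (400x640x3 uint8, blue, green, red), "range_z" (400x640 float32, mm along the optical axis (not along the pixel's ray), 0 where there is no reading), "fov_y" (degrees; the focal length in pixels is half the picture's height over the tangent of half this angle, whatever the lens; pixels are square), "cx", "cy" (the principal point, pixels), "extrinsics" (4x4, takes a point from camera to world coordinates). Camera axes: x right, y down, z forward; pixel columns grow to the right and rows downward; lengths in mm; the calibration is good to about 2 mm. A picture is of the moment at which its call begins.
- manip.hand_in(): hands the job in; it is judged then, once.
The state is a dict: "clock": time; "joints": joint angles; "dq": joint speeds; "joint_efforts": joint torques, N m; "tool_pos": TCP position; "tcp_rot": TCP orientation; "ft_force": force on the tool from outside, world axes, zero at the start; "moment": the same for the moment, N m; "width": finger opening in mm; "grasp_force": force on a finger pad.
Only numpy, scipy, OpenCV 4.12 (cv2) and the standard library are available. Lean on these libraries where they do the work, as an engineer would, in place of code of your own. Each camera call takes 0.05 s, during which the arm holds its last target. There are 200 camera calls.

## Task

Slide the round specimen pan across the bench, without lifting it, from the white ring into the middle of the yellow ring, and let go of it. Then take the hand-held hardness gauge out of its stand by the orange grip and press it straight down, upright and gently, on the red dot of the specimen until its sprung plunger is about half-way in. Finish while still holding the gauge pressed there; leave everything else on the bench where it is.

Things in the scene. Friction and masses are not known exactly. Their poses are not given: they have to be found in the camera images.
- pan: specimen pan, loose, about 0.5 kg, flat on the bench: round steel base 80 mm across and 10 mm thick, on it a grey rubber disc 60 mm across whose flat top is 22 mm above the bench. From the base a flat handle (22 mm wide, 8 mm thick) runs 80 mm out from the centre along the pan's -x axis and carries a blue upright post. Origin: centre of the base's underside; z up
- post (a point): centre of the blue square post on the pan's handle, 16 x 16 mm, from 8 to 58 mm above the bench; this point is 38 mm above the bench and 68 mm from the pan's centre along the pan's -x axis. Its faces are square to the pan's x and y axes; there is free room for fingers on its two faces along the pan's y
- spot (a point): centre of the red dot (20 mm across) in the middle of the rubber disc's top, on the pan's axis, 22 mm above the bench
- park_ring: white ring painted on the bench, 104 mm inside and 116 mm outside diameter, where the pan stands at first; no thickness. Origin: its centre
- test_ring: yellow ring painted on the bench, same size, 14 to 28 cm to the left or right of the white one; the way between is clear. Origin: its centre
- stand: gauge stand, fixed, 100 x 110 mm foot and a level aluminium plate (70 x 90 mm, top 55 mm above the bench) with a 28 mm hole in its middle. The gauge hangs in it upright, foot through the hole, housing resting on the plate; it lifts straight out, clear after 50 mm. Origin: centre of the underside
- grip (a point): centre of the orange grip on top of the hardness gauge, 28 x 28 mm square, 56 mm tall, 115 mm above the plunger's tip at rest. z points up along the gauge, x and y are square to the grip's faces. Gauge: 0.235 kg, 143 mm tall; under the grip a black dial housing 34 x 50 x 46 mm, wider along y, then a steel foot 22 mm across, 25 mm long, then the plunger
- tip (a point): rounded tip of the gauge's plunger (8 mm across), on the gauge's axis, 16 mm below the foot's flat end at rest. The outer half of the plunger is white, the inner half green
- plunger (a joint): how far the plunger is pushed into the foot: 0 out, 0.016 m fully in (then the foot itself touches). Sprung: begins to move at about 1.5 N, half in (8 mm) at about 4 N, fully in at about 6.3 N
- sample_1: white screw-cap sample bottle with a blue cap, 34 mm across, 68 mm tall; leave alone
- sample_2: a second white sample bottle with a blue cap, 34 mm across, 68 mm tall; leave alone
- screwdriver_flat: red-handled screwdriver, 200 mm long, lying on the bench; leave alone
- marker_1: white felt marker with black cap, 133 mm long, lying on the bench; leave alone
- tube_rack: white test-tube rack, 56 x 176 x 110 mm, standing behind the rings; leave alone
- acid_bottle: brown bottle with a blue cap, 64 mm across, 140 mm tall, behind the rings; leave alone
- stopwatch: black stopwatch, 82 x 58 x 16 mm, lying near the front edge between the rings and the stand; leave alone
- notebook: black pocket notebook, 76 x 110 x 14 mm, lying right of the stand; leave alone

How it is judged:
By the outcome, as a careful person would: the job done as asked, in the order asked, and still so for the second after the job is handed in, while the arm keeps its last pose, push and grip.
It also fails if it takes over 51 s, if anything falls off the work surface, if the arm or the gripper's body presses on something with over 40 N, if the wrist force passes 120 N, or if a joint passes its speed limit or range.

## Working session

There is one attempt and no reset: what is moved stays moved. The work goes in short steps, Python scripts to look and compute and a shell command to move; the robot and the scene stay as the last step left them, time stands still between calls to the robot, and variables do not carry over. Pictures are saved under pics/ and viewed, at most 10 in all, crops included, and the job is handed in when it is done.

```bash
mkdir -p pics; cat > h.py <<'E'
import numpy as np,cv2
from rig import telemetry,imaging,manip
def snap(n,f):
    s=imaging.snapshot(n); cv2.imwrite(f'pics/{f}.png',s['img']); np.save(f'/tmp/{f}.npy',s,allow_pickle=True); return s
def load(f): return np.load(f'/tmp/{f}.npy',allow_pickle=True).item()
def pt(s,u,v,z=None):
    f=200/np.tan(np.radians(s['fov_y']/2)); d=np.array([(u-s['cx'])/f,(v-s['cy'])/f,1.]); T=np.array(s['extrinsics'])
    if z is None: return T[:3,:3]@(d*s['range_z'][int(v),int(u)])+T[:3,3]
    r=T[:3,:3]@d; return T[:3,3]+r*(z-T[2,3])/r[2]
E
python3 - <<'E'
from h import *
for n in ['scene','side','wrist']: s=snap(n,n+'0'); print(n,s['fov_y'],np.round(s['extrinsics'],2).tolist())
print(telemetry.sense(), manip.pinch_z)
cv2.imwrite('pics/both.png',cv2.resize(np.vstack([load('scene0')['img'],load('side0')['img']]),(480,600)))
E
```

```text
scene 49.706301264695256 [[0.87, -0.22, 0.45, -86.25], [-0.5, -0.36, 0.79, -1187.64], [-0.01, -0.91, -0.42, 680.19], [0.0, 0.0, 0.0, 1.0]]
side 51.39890405936992 [[-0.99, -0.07, 0.12, 378.58], [-0.14, 0.52, -0.84, 900.43], [-0.0, -0.85, -0.53, 760.63], [0.0, 0.0, 0.0, 1.0]]
wrist 67.29014097956164 [[0.29, 0.91, 0.31, 103.61], [0.96, -0.28, -0.1, 621.37], [-0.0, 0.32, -0.95, 373.35], [0.0, 0.0, 0.0, 1.0]]
{'clock': 0.15, 'joints': array([ 6.55979389e+01,  1.26663371e+01,  8.75109342e+01,  5.02226793e-04,
        7.99087640e+01, -7.22490069e+00]), 'dq': array([-0.04218013, -0.08050725, -0.19407694,  0.00966463, -0.16629869,
       -0.06781805]), 'joint_efforts': array([ 2.65141753e-04, -4.97488153e+01, -3.89903247e+01, -3.33102480e-04,
        7.21256525e-03, -5.15713032e-05]), 'tool_pos': array([184.38827145, 596.70137043, 230.43249193]), 'tcp_rot': array([-1.79914710e+02, -1.13105808e-02,  1.62822743e+02]), 'ft_force': array([1.01968311, 0.75506214, 0.07702407]), 'moment': array([ 0.02789827,  0.00424509, -0.02322899]), 'grasp_force': 0.0, 'width': 85.52609303677953} 18.700000000000003
```

View pics/scene0.png

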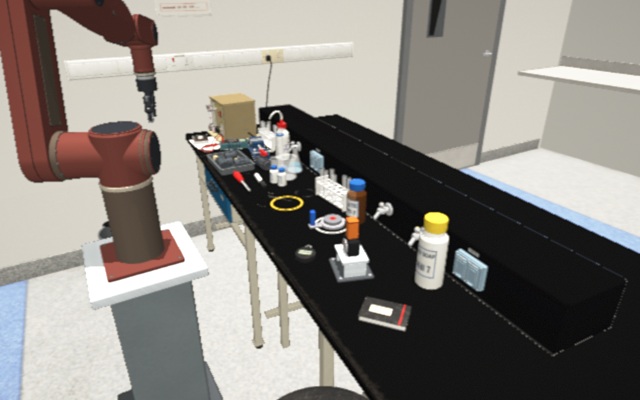

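View pics/side0.png

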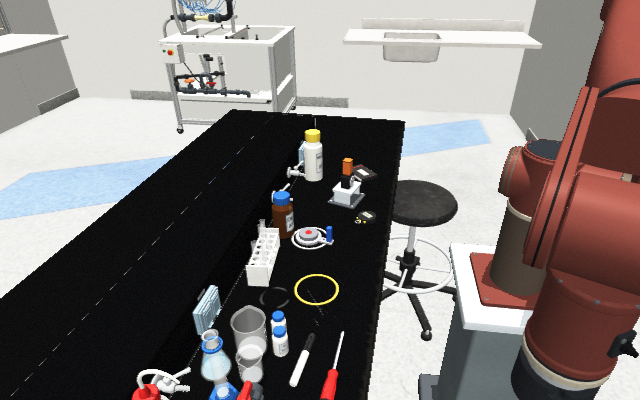

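The scene view shows the yellow ring at (287,203), pan at (333,223), post at (312,216) and grip at (352,228). In the side view the ring is at (317,289), pan at (308,235), post at (329,235) and grip at (347,166).

```bash
python3 - <<'E'
from h import *
a=load('scene0')['img'][180:280,265:385]; b=load('side0')['img'][150:310,260:400]
a=cv2.resize(a,None,fx=3.3,fy=3.3,interpolation=2); b=cv2.resize(b,None,fx=3.5,fy=3.5,interpolation=2)
o=np.zeros((560,800,3),np.uint8); o[:330,:396]=a[:330,:396]; o[:560,400:800]=b[:560,:400] ; cv2.imwrite('pics/crop.png',o)
for n in ['scene0','side0']:
    s=load(n); hsv=cv2.cvtColor(s['img'],cv2.COLOR_BGR2HSV); h,S,v=[hsv[...,i] for i in range(3)]
    box={'scene0':(180,280,265,385),'side0':(140,310,260,385)}[n]
    roi=np.zeros(h.shape,bool); roi[box[0]:box[1],box[2]:box[3]]=1
    M={'yellow':(h>22)&(h<35),'orange':(h>8)&(h<20)&(v>150),'blue':(h>105)&(h<130)&(v>60),'red':((h<7)|(h>172))&(v>80)}
    for k,m in M.items():
        m=(m&(S>130)&roi).astype(np.uint8); c,l,st,ce=cv2.connectedComponentsWithStats(m)
        for i in range(1,c):
            if st[i,4]<12: continue
            z={'yellow':0,'orange':None,'blue':None,'red':22}[k]
            q=np.array([pt(s,u,w,z) for w,u in np.argwhere(l==i)])
            line=np.round(np.median(q,0)),np.round(np.percentile(q,3,axis=0)),np.round(np.percentile(q,97,axis=0))
            print(n,k,st[i],np.round(ce[i],1),*line)
            if k=='yellow' and st[i,4]>100: # circle fit
                A=np.c_[2*q[:,:2],np.ones(len(q))]; x=np.linalg.lstsq(A,(q[:,:2]**2).sum(1),rcond=None)[0]; print('  fit',x[:2],np.sqrt(x[2]+x[0]**2+x[1]**2))
E
```

```text
scene0 yellow [270 195  34  17 226] [286.8 203.1] [524.  92.   0.] [465.  40.  -0.] [581. 162.   0.]
  fit [523.02913066 101.62081333] 56.25368568762512
scene0 orange [346 217  13  22 222] [352.3 226.9] [ 481. -382.  139.] [ 469. -387.  108.] [ 497. -357.  158.]
scene0 blue [350 180  16  11 160] [357.4 184.7] [ 655. -152.  136.] [ 637. -164.  112.] [725. -98. 142.]
scene0 blue [309 209   8  16  95] [311.9 215.7] [ 513. -111.   32.] [ 503. -117.   -0.] [579.   3.  59.]
side0 yellow [305 140  15   3  28] [312.  140.5] [ 695. -881.    0.] [ 667. -889.   -0.] [ 724. -862.    0.]
side0 yellow [293 274  46  32 266] [316.2 288.5] [519.  94.   0.] [464.  41.  -0.] [577. 154.   0.]
  fit [520.42435392  97.66533999] 55.40064137971684
side0 orange [343 158  10  17 122] [346.7 165.8] [ 485. -357.  138.] [ 474. -374.  109.] [ 498. -350.  159.]
side0 blue [273 191  17  15 178] [280.9 198.4] [ 658. -122.  136.] [ 636. -158.  118.] [ 683. -111.  143.]
side0 blue [326 226   6  16  90] [328.6 233.4] [ 512. -100.   39.] [ 506. -110.   11.] [521. -94.  60.]
side0 red [306 230   6   4  19] [308.2 231.7] [ 580. -123.   22.] [ 572. -133.   22.] [ 586. -116.   22.]
```

View pics/crop.png

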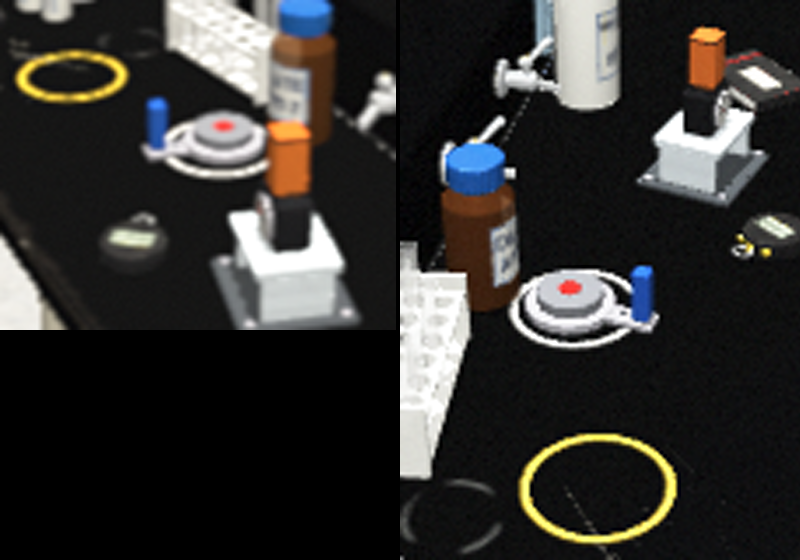

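```bash
P='[0.41,-0.88,0,0.036]'; python3 -m creep '[[0.41,-0.88,0,0.036],[0.41,-0.88,0,0.036],[0.41,-0.88,0,0.036],[0.41,-0.88,0,0.036],[0.41,-0.88,0,0.036],[0.41,-0.88,0,0.036],[0.41,-0.88,0,0.036],[0.41,-0.88,0,0.036],[0.41,-0.88,0,0.036],[0.41,-0.88,0,0.036],[0.41,-0.88,0,0.036],[0.41,-0.88,0,0.036]]'
python3 -m creep '[[0.41,-0.88,0,0],[0.41,-0.88,0,0],[0.41,-0.88,0,0],[0.41,-0.88,0,0],[0.41,-0.88,0,0],[0.41,-0.88,0,0],[0.41,-0.88,0,0],[0.41,-0.88,0,0],[0.41,-0.88,0,0],[0.41,-0.88,0,0],[0.41,-0.88,0,0],[0.41,-0.88,0,0],[0.41,-0.88,0,0],[0.41,-0.88,0,0]]'
python3 -c "
from h import *
snap('wrist','w1');print(telemetry.sense()['clock'])"
```

```text
clock: 1.15
tool_pos: [348.8, 244.6, 231.3]
tcp_rot: [180.0, -0.0, 165.9]
ft_force: [0.4, 1.0, 0.1]
width: 85.4
grasp_force: 0.0
clock: 2.32
tool_pos: [512.3, -104.8, 231.1]
tcp_rot: [180.0, -0.0, 166.2]
ft_force: [-0.9, 0.2, -0.6]
width: 85.7
grasp_force: 0.0
2.3667
```

View pics/w1.png

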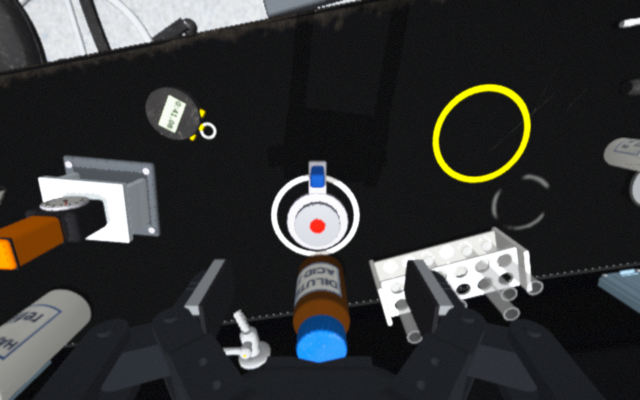

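The wrist view shows the red dot at (317,226), post at (317,177), yellow ring at (482,133), white ring at (316,214), stand plate around (95,200) and the gauge leaning left by perspective, with its grip end at (8,245).

```bash
cat > m.py <<'E'
from h import *
def masks(s):
    hsv=cv2.cvtColor(s['img'],cv2.COLOR_BGR2HSV); h,S,v=[hsv[...,i] for i in range(3)]
    return {'yellow':(h>22)&(h<35)&(S>130),'orange':(h>8)&(h<20)&(v>130)&(S>130),'blue':(h>105)&(h<130)&(v>50)&(S>130),'red':((h<7)|(h>172))&(v>80)&(S>130)}
def circ(q):
    x=np.linalg.lstsq(np.c_[2*q[:,:2],np.ones(len(q))],(q[:,:2]**2).sum(1),rcond=None)[0]; return x[:2],np.sqrt(x[2]+x[0]**2+x[1]**2)
def blobs(s,k,z=None,mn=40):
    c,l,st,ce=cv2.connectedComponentsWithStats(masks(s)[k].astype(np.uint8))
    return [(st[i],ce[i],np.array([pt(s,u,w,z) for w,u in np.argwhere(l==i)])) for i in range(1,c) if st[i,4]>=mn]
E
python3 - <<'E'
from m import *
s=load('w1')
for k,z in [('yellow',0),('red',22),('blue',None),('orange',None)]:
    for st,ce,q in blobs(s,k,z):
        print(k,st,ce.round(1),np.median(q,0).round(1),np.percentile(q,[3,97],axis=0).round(0).tolist())
        if k=='yellow' and st[4]>400: print(circ(q))
        if k=='blue':
            t=q[abs(q[:,2]-58)<3]; 
            if len(t)>10: print(' top',len(t),t.mean(0),cv2.minAreaRect(t[:,:2].astype(np.float32)))
# white ring
g=s['img'].min(2); q=np.array([pt(s,u,w,0) for w,u in np.argwhere(g>150) if 150<w<275 and 255<u<375])
d=np.hypot(*(q[:,:2]-[578,-122]).T); q=q[(d>50)&(d<62)]; 
for _ in range(4):
    c,r=circ(q); d=np.hypot(*(q[:,:2]-c).T); q=q[abs(d-55)<6]
print('white',c,r,len(q))
f=200/np.tan(np.radians(s['fov_y']/2))
# stand plate top via depth
P=np.array([pt(s,u,w) for w in range(150,250) for u in range(5,150) if s['range_z'][w,u]>0])
t=P[abs(P[:,2]-55)<3].astype(np.float32); print('plate',cv2.minAreaRect(t[:,:2]),len(t))
t=P[abs(P[:,2]-6)<8].astype(np.float32); 
E
```

```text
yellow [ 432   83  100  101 2443] [481.4 131.9] [513.  100.1   0. ] [[462.0, 42.0, 0.0], [575.0, 155.0, 0.0]]
(array([518.76072358,  98.44422374]), np.float64(55.47817682117355))
yellow [199 108   8  10  57] [202.  112.4] [ 412.  -223.6    0. ] [[407.0, -227.0, 0.0], [417.0, -219.0, 0.0]]
yellow [189 134   8   8  46] [192.8 137.3] [ 436.8 -244.9    0. ] [[434.0, -250.0, 0.0], [441.0, -240.0, 0.0]]
red [310 219  15  14 163] [317.  225.7] [ 578.2 -122.8   22. ] [[570.0, -131.0, 22.0], [586.0, -114.0, 22.0]]
blue [311 167  13  20 248] [317.  176.7] [ 507.2 -105.5   57.5] [[503.0, -112.0, 24.0], [517.0, -99.0, 59.0]]
 top 165 [ 510.6796473  -106.05378178   58.00155741] ((510.7232666015625, -106.03202056884766), (13.10184097290039, 14.087786674499512), 76.27995300292969)
blue [295 315  53  49 645] [322.1 335.1] [ 639.3 -125.   133.3] [[500.0, -182.0, 76.0], [718.0, -97.0, 306.0]]
orange [  0 217  57  23 650] [ 25.6 226.8] [ 472.3 -359.3  131. ] [[468.0, -372.0, 110.0], [477.0, -353.0, 149.0]]
orange [  0 239  17  31 265] [  8.2 254.8] [ 487.1 -358.4  155.8] [[474.0, -565.0, 0.0], [546.0, -355.0, 158.0]]
white [ 574.92697506 -124.18731226] 55.48051471609856 1093Traceback (most recent call last):
  File "<stdin>", line 19, in <module>
cv2.error: OpenCV(4.12.0) /io/opencv/modules/imgproc/src/convhull.cpp:143: error: (-215:Assertion failed) total >= 0 && (depth == CV_32F || depth == CV_32S) in function 'convexHull'
```

```bash
python3 -m creep '[[-0.004,0.002,-0.2,0],[-0.004,0.002,-0.3,0],[-0.004,0.002,-0.4,0],[-0.004,0.002,-0.4,0],[-0.004,0.002,-0.4,0],[-0.004,0.002,-0.4,0],[-0.004,0.002,-0.4,0],[-0.004,0.002,-0.4,0]]'
python3 - <<'E'
from m import *
s=snap('wrist','w2'); t=snap('side','s2')
print(telemetry.sense()['tool_pos'],telemetry.sense()['tcp_rot'])
for st,ce,q in blobs(s,'blue'):
    print(st,ce.round(1)); t=q[abs(q[:,2]-58)<4]
    if len(t)>10: print(' top',len(t),t.mean(0),cv2.minAreaRect(t[:,:2].astype(np.float32)))
for st,ce,q in blobs(s,'red',22): print('red',st,q.mean(0))
for st,ce,q in blobs(s,'yellow',0,300): print('yel',circ(q))
E
```

```text
clock: 3.03
tool_pos: [513.5, -106.6, 74.7]
tcp_rot: [-180.0, 0.3, 166.1]
ft_force: [0.1, -1.0, 0.4]
width: 85.4
grasp_force: 0.0
[ 513.197491   -106.69956961   74.35030103] [-179.96784907    0.30572275  166.07628067]
[ 305  209   27   48 1135] [318.2 233.4]
 top 621 [ 510.29607992 -106.27400424   57.7572299 ] ((510.9204406738281, -106.52253723144531), (15.689308166503906, 15.525029182434082), 76.57686614990234)
red [306 293  26  21 411] [ 578.44040791 -123.01205512   22.        ]
yel (array([518.93614183,  98.43371962]), np.float64(55.39123307898512))
```

View pics/w2.png

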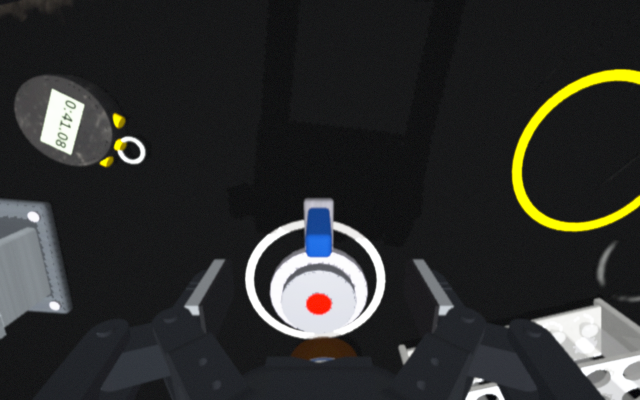

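The post (318,232) sits centred between the fingers and the pan's red dot is at (318,303). Going down to grip.

```bash
python3 -m creep '[[0,0.001,-0.04,0],[0,0.001,-0.08,0],[0,0.001,-0.11,0],[0,0.001,-0.122,0],[0,0.001,-0.122,0],[0,0.001,-0.122,0],[0,0.001,-0.122,0],[0,0.001,-0.122,0]]'
python3 -m creep '[[0,0,0,0],[0,0,0,0],[0,0,0,0],[0,0,0,0],[0,0,0,0],[0,0,0,0],[0,0,0,0],[0,0,0,0],[0,0,0,0],[0,0,0,0],[0,0,0,0],[0,0,0,0]]' -1
python3 - <<'E'
from m import *
s=snap('wrist','w3')
print(telemetry.sense()['tool_pos'],telemetry.sense()['tcp_rot'])
for st,ce,q in blobs(s,'red',22): print('red',st,q.mean(0))
E
```

```text
clock: 3.8
tool_pos: [511.8, -106.0, 23.4]
tcp_rot: [-180.0, 0.1, 166.1]
ft_force: [-0.7, -0.8, 0.5]
width: 85.6
grasp_force: 0.0
clock: 4.8
tool_pos: [511.0, -105.7, 22.6]
tcp_rot: [-180.0, 0.0, 166.1]
ft_force: [-0.2, -0.8, 3.1]
width: 15.2
grasp_force: 59.2
[ 511.01686365 -105.76786963   22.62005595] [-1.79993832e+02  4.59312746e-03  1.66058873e+02]
red [304 354  29  10  76] [ 576.85542012 -122.46468198   22.        ]
```

```bash
python3 -m creep '[[-0.003,0.012,0,0],[-0.01,0.04,0,0],[-0.02,0.076,0,0],[-0.03,0.114,0,0],[-0.04,0.152,0,0],[-0.05,0.19,0,0],[-0.06,0.228,0,0],[-0.07,0.266,0,0],[-0.08,0.304,0,0],[-0.09,0.342,0,0],[-0.1,0.38,0,0],[-0.11,0.418,0,0],[-0.12,0.456,0,0],[-0.13,0.494,0,0],[-0.139,0.526,0,0],[-0.144,0.545,0,0],[-0.146,0.552,0,0],[-0.146,0.552,0,0],[-0.146,0.552,0,0],[-0.146,0.552,0,0]]'
python3 - <<'E'
from m import *
s=snap('side','s4'); w=snap('wrist','w4')
o=cv2.resize(s['img'][200:320,240:400],None,fx=4,fy=4,interpolation=2);cv2.imwrite('pics/s4c.png',o)
print(telemetry.sense()['tool_pos'],telemetry.sense()['tcp_rot'])
for n,t in(('side',s),('wrist',w)):
  for st,ce,q in blobs(t,'red',22,10): print(n,'red',st,q.mean(0))
  for st,ce,q in blobs(t,'yellow',0,100): print(n,'yel',circ(q),st)
E
```

```text
clock: 6.52
tool_pos: [451.9, 116.3, 22.6]
tcp_rot: [179.9, -0.1, 166.1]
ft_force: [-4.0, 6.6, 6.2]
width: 15.2
grasp_force: 60.1
[451.91438437 116.24735276  22.61600544] [ 1.79884909e+02 -1.13016654e-01  1.66043751e+02]
side red [  321     0   262   234 17284] [ -242.8862201  -2061.66136904    22.        ]
side red [ 555    0   85  263 5597] [ -867.12743288 -1642.75912168    22.        ]
side red [168  51   4   4  13] [ 2188.411098   -2537.90331861    22.        ]
side red [206  82  10   4  24] [ 1494.09883925 -1679.77892913    22.        ]
side red [512 141  40  45 479] [-245.05080209 -705.65129731   22.        ]
side red [523 204  15  14  88] [-121.93834092 -330.64347851   22.        ]
side red [ 470  253   97   60 2218] [17.4513528  57.85687722 22.        ]
side red [313 280   7   6  31] [520.24919751  99.31285907  22.        ]
side red [320 369  18  31 370] [445.87081813 389.56080906  22.        ]
side red [236 381  17  19 193] [608.18116965 425.36607011  22.        ]
side red [132 383  29  17 359] [799.25114392 454.39421064  22.        ]
side yel (array([ 703.19402703, -938.65183993]), np.float64(45.58004511644046)) [304 129  17  14 146]
side yel (array([520.91029119,  97.95991861]), np.float64(55.11682566736955)) [294 275  41  31 156]
wrist red [304 351  30  13 273] [515.17165259 100.33534377  22.        ]
wrist yel (array([471.78160024,  70.83980581]), np.float64(8.441075661024557)) [241 270  33  33 475]
wrist yel (array([491.40385951, 147.2107903 ]), np.float64(7.567096318531198)) [365 273  29  30 384]
```

View pics/w4.png

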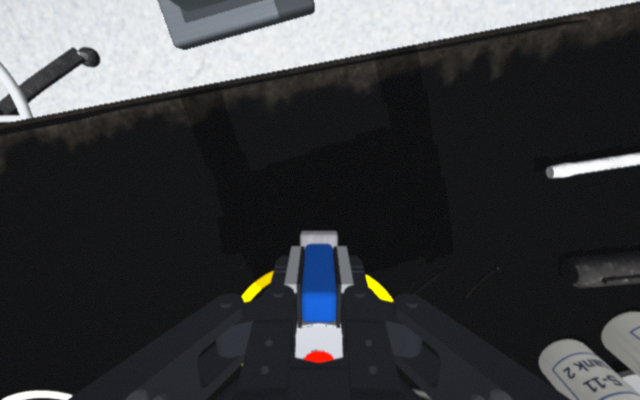

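```bash
python3 -m creep '[[0.002,-0.003,0,0],[0.002,-0.003,0,0],[0.002,-0.003,0,0],[0.002,-0.003,0,0]]'
python3 -m creep '[[0,0,0,0],[0,0,0,0],[0,0,0,0],[0,0,0,0],[0,0,0,0],[0,0,0,0],[0,0,0,0],[0,0,0,0]]' 1
python3 -m creep '[[0,0,0.03,0],[0,0,0.1,0],[0,0,0.2,0],[0,0,0.3,0],[0,0,0.4,0],[0,0,0.52,0],[0,0,0.52,0],[0,0,0.52,0],[0,0,0.52,0],[0,0,0.52,0],[0,0,0.52,0],[0,0,0.52,0]]'
python3 - <<'E'
from m import *
s=snap('wrist','w5'); t=snap('side','s5')
print(telemetry.sense()['tool_pos'],telemetry.sense()['tcp_rot'])
for n,t in(('side',t),('wrist',s)):
  for st,ce,q in blobs(t,'red',22,10):
    if abs(q.mean(0)[0]-520)<30 and abs(q.mean(0)[1]-98)<30:print(n,'red',st,q.mean(0))
  for st,ce,q in blobs(t,'yellow',0,60): print(n,'yel',circ(q),st)
for st,ce,q in blobs(s,'blue'):
    t=q[abs(q[:,2]-58)<4]
    if len(t)>10: print(' top',len(t),t.mean(0),cv2.minAreaRect(t[:,:2].astype(np.float32)))
E
```

```text
clock: 6.95
tool_pos: [452.8, 114.9, 22.6]
tcp_rot: [179.9, -0.1, 166.0]
ft_force: [-3.4, 5.6, 7.0]
width: 15.5
grasp_force: 60.1
clock: 7.62
tool_pos: [453.3, 113.9, 22.5]
tcp_rot: [-180.0, -0.0, 166.1]
ft_force: [-0.1, 0.4, -0.1]
width: 85.6
grasp_force: 0.0
clock: 8.62
tool_pos: [452.3, 113.8, 228.4]
tcp_rot: [-179.9, -0.2, 166.1]
ft_force: [0.1, 0.7, -0.3]
width: 85.3
grasp_force: 0.0
[452.73865954 113.86216644 229.12826546] [-1.79956633e+02 -1.33250454e-01  1.66061022e+02]
side red [312 280   8   6  32] [521.34595999  97.44998011  22.        ]
side yel (array([ 702.87244153, -938.63190926]), np.float64(45.631633350147744)) [304 129  17  14 146]
side yel (array([520.83538057,  98.03217138]), np.float64(55.14154565861102)) [294 275  41  31 143]
wrist red [313 222  15  14 160] [520.2881156   98.18885583  22.        ]
wrist yel (array([519.01577117,  97.70874062]), np.float64(55.489135265029724)) [ 274  178   91   84 1831]
wrist yel (array([ 413.85769232, -228.84431029]), np.float64(4.542985914019205)) [ 54 200   9   9  67]
wrist yel (array([ 433.75009154, -243.75763389]), np.float64(8.89691709553173)) [ 49 212  16  17  91]
 top 178 [452.49082278 114.53414117  57.95458669] ((453.0870666503906, 114.44766235351562), (14.160719871520996, 14.421090126037598), 76.57613372802734)
 top 16 [558.02767923 294.35860941  60.6510602 ] ((557.8543090820312, 294.4577941894531), (3.4287047386169434, 16.639808654785156), 50.57360076904297)
 top 15 [569.39006178 253.54043876  61.14145762] ((569.5015258789062, 253.61383056640625), (3.0850942134857178, 16.128028869628906), 41.19879913330078)
 top 46 [630.74612103 378.647914    58.64783401] ((630.9111328125, 378.70831298828125), (2.275317430496216, 12.419930458068848), 3.4130868911743164)
```

View pics/w5.png

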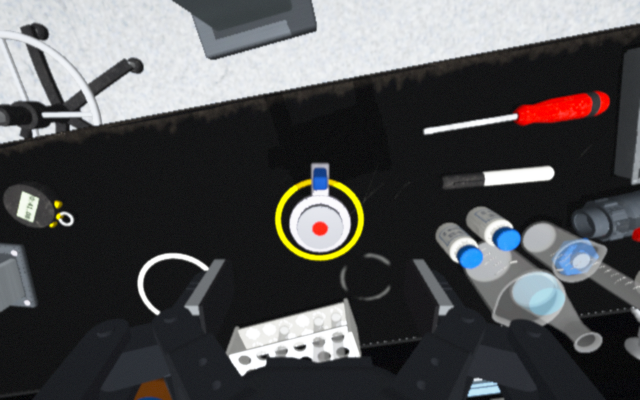

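Pan centred in the yellow ring (dot (319,229), ring centre about (319,219) at bench level); released. On to the gauge.

```bash
python3 -m creep '[[0,-0.1,0.1,0],[0,-0.9,0.15,0],[0,-1,0.15,0],[0,-1,0.15,0],[0,-1,0.15,0],[0,-1,0.15,0],[0,-1,0.15,0],[0,-1,0.15,0],[0,-1,0.15,0],[0,-1,0.15,0],[0,-1,0.15,0],[0,-1,0.15,0],[0,-1,0.15,0],[0,-1,0.15,0],[0,-1,0.15,0]]'
python3 - <<'E'
from m import *
s=snap('wrist','w6')
print(telemetry.sense()['tool_pos'],telemetry.sense()['tcp_rot'])
for st,ce,q in blobs(s,'orange',None,100):
    print(st,ce,np.median(q,0)); t=q[abs(q[:,2]-157)<5].astype(np.float32)
    if len(t)>10: print(' top',len(t),t.mean(0),cv2.minAreaRect(t[:,:2]))
Z=s['range_z']; P=np.array([pt(s,u,w) for w in range(100,400) for u in range(0,400) if Z[w,u]>0])
for z in (55,101):
    t=P[(abs(P[:,2]-z)<2)&(np.hypot(P[:,0]-480,P[:,1]+365)<90)].astype(np.float32)
    if len(t)>10: print(z,len(t),cv2.minAreaRect(t[:,:2]))
E
```

```text
clock: 9.97
tool_pos: [453.6, -284.6, 290.4]
tcp_rot: [180.0, -0.0, 166.2]
ft_force: [0.1, 0.8, 0.5]
width: 85.5
grasp_force: 0.0
[ 453.66597789 -284.72668328  290.48791742] [1.79991597e+02 9.57110836e-04 1.66174895e+02]
[236 209  29  16 349] [250.85673352 216.55014327] [ 470.65232447 -363.84130538  131.80472294]
[231 224  28  27 267] [245.8576779  236.26217228] [ 481.46697183 -365.51453116  155.69882871]Traceback (most recent call last):
  File "<stdin>", line 6, in <module>
cv2.error: OpenCV(4.12.0) /io/opencv/modules/imgproc/src/convhull.cpp:143: error: (-215:Assertion failed) total >= 0 && (depth == CV_32F || depth == CV_32S) in function 'convexHull'
```

View pics/w6.png

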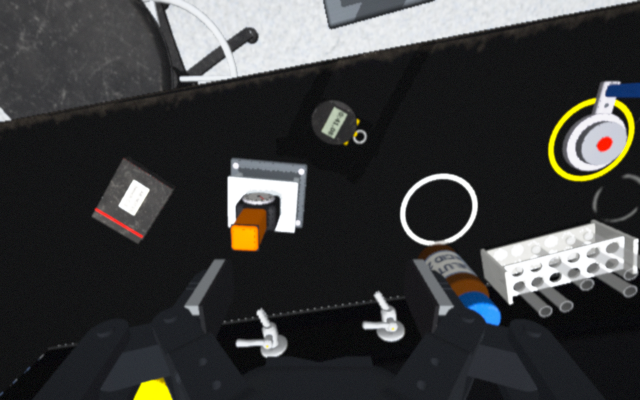

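Gauge: grip top at (245,236), its front face at (251,216), plate at (262,203). Grip faces look nearly aligned with the image axes.

```bash
python3 - <<'E'
from m import *
s=load('w6')
R=lambda t: [np.round(a,1) for a in cv2.minAreaRect(t[:,:2].astype(np.float32).copy())]
for st,ce,q in blobs(s,'orange',None,100):
    t=q[abs(q[:,2]-156.5)<4]
    if len(t)>10: print(' top',len(t),t.mean(0),R(t))
Z=s['range_z']; P=np.array([pt(s,u,w) for w in range(100,400) for u in range(0,400) if Z[w,u]>0])
for z in (55,101,6):
    t=P[(abs(P[:,2]-z)<3)&(np.hypot(P[:,0]-480,P[:,1]+365)<90)]
    if len(t)>10: print(z,len(t),R(t))
cv2.imwrite('pics/w6c.png',cv2.resize(s['img'][145:265,210:330],None,fx=5,fy=5,interpolation=2))
t=load('s5'); 
E
```

```text
top 251 [ 481.59469652 -367.42693221  155.67343301] [array([ 483.5, -369.9]), array([28.2, 29.2]), np.float64(72.0)]
55 1862 [array([ 483.3, -370. ]), array([90.2, 70.7]), np.float64(71.0)]
101 386 [array([ 480.8, -368.7]), array([50.6, 32.2]), np.float64(65.5)]
6 1361 [array([ 465. , -349.2]), array([143.8,  89.2]), np.float64(38.8)]
```

View pics/w6c.png

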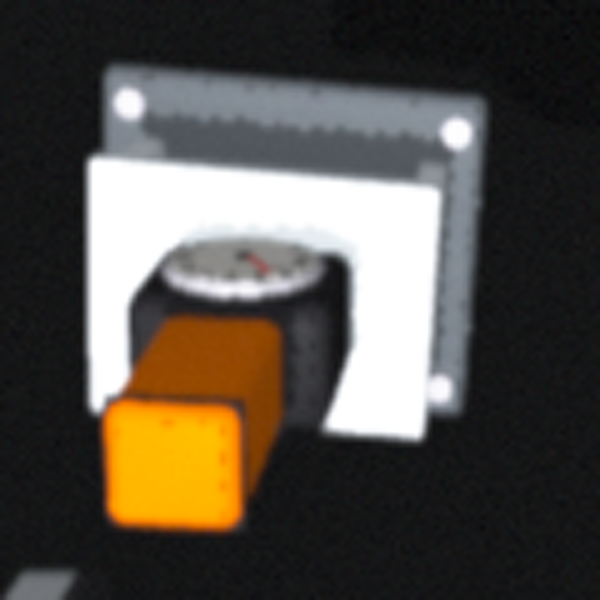

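```bash
python3 - <<'E'
from m import *
s=load('w6'); big=cv2.resize(s['img'],None,fx=4,fy=4,interpolation=cv2.INTER_CUBIC); v=big[...,2]
m=((big[...,2]>200)&(big[...,1]>110)&(big[...,0]<90)); m[:840]=0;m[1080:]=0;m[:,:900]=0;m[:,1100:]=0
q=np.array([pt(s,(u+.5)/4-.5,(w+.5)/4-.5,157)[:2] for w,u in np.argwhere(m)],np.float32)
print(len(q),q.mean(0),cv2.minAreaRect(q))
# best fit angle: min width over 2 to 98 percentile
for a in range(-30,1,2):
    c,d=np.cos(np.radians(a)),np.sin(np.radians(a)); x=q@[c,d]; y=q@[-d,c]
    print(a,round(float(np.ptp(x)*np.ptp(y)),1),end='; ')
E
```

```text
9730 [ 482.70364 -369.33173] ((482.86846923828125, -369.4599914550781), (26.338062286376953, 26.75346565246582), 72.44731903076172)
-30 909.4; -28 878.5; -26 846.0; -24 812.1; -22 777.7; -20 743.1; -18 709.7; -16 722.1; -14 748.2; -12 781.8; -10 815.1; -8 848.9; -6 881.3; -4 912.1; -2 941.2; 0 968.4;
```

```bash
python3 -m creep '[[0.074,-0.209,0,-0.046],[0.074,-0.209,0,-0.046],[0.074,-0.209,0,-0.046],[0.074,-0.209,-0.1,-0.046],[0.074,-0.209,-0.15,-0.046],[0.074,-0.209,-0.15,-0.046],[0.074,-0.209,-0.15,-0.046],[0.074,-0.209,-0.15,-0.046],[0.074,-0.209,-0.15,-0.046]]'
python3 - <<'E'
from m import *
s=snap('wrist','w7'); big=cv2.resize(s['img'],None,fx=3,fy=3,interpolation=cv2.INTER_CUBIC)
print(telemetry.sense()['tool_pos'],telemetry.sense()['tcp_rot'])
m=((big[...,2]>200)&(big[...,1]>110)&(big[...,0]<90)); 
c,l,st,ce=cv2.connectedComponentsWithStats(m.astype(np.uint8))
for i in range(1,c):
    if st[i,4]<900: continue
    q=np.array([pt(s,(u+.5)/3-.5,(w+.5)/3-.5,157)[:2] for w,u in np.argwhere(l==i)],np.float32)
    print(st[i]/3,q.mean(0),cv2.minAreaRect(q))
E
```

```text
clock: 10.77
tool_pos: [484.1, -370.1, 233.3]
tcp_rot: [-179.9, 0.2, 162.0]
ft_force: [0.3, -0.8, 0.5]
width: 85.6
grasp_force: 0.0
[ 484.04519061 -370.19963605  233.26616481] [-179.89042446    0.21825369  161.95794321]
[ 303.33333333  196.33333333   32.           30.         2751.        ] [ 482.60153 -369.66098] ((482.7847595214844, -369.7296447753906), (24.53877830505371, 24.92695426940918), 72.99344635009766)
```

View pics/w7.png

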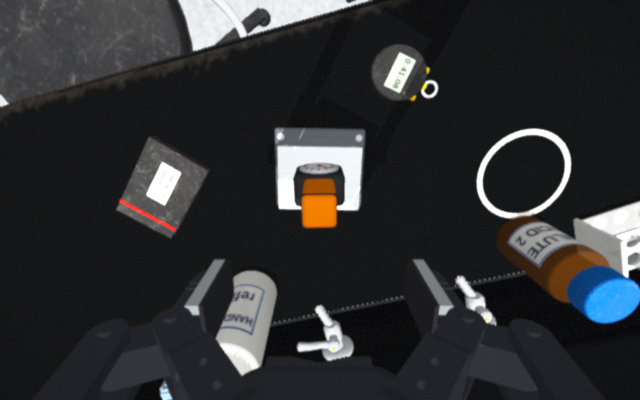

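```bash
python3 - <<'E'
from h import *
s=load('w7')
for u,v in [(250,300),(245,340),(260,285)]: print(pt(s,u,v).round())
s=load('side0')
for u,v in [(313,136),(313,160),(318,178)]: print(pt(s,u,v).round())
E
python3 -m creep '[[0,0,-0.05,0],[0,0,-0.1,0],[0,0,-0.15,0],[0,0,-0.2,0],[0,0,-0.24,0],[0,0,-0.27,0],[0,0,-0.29,0],[0,0,-0.296,0],[0,0,-0.296,0],[0,0,-0.296,0],[0,0,-0.296,0]]'
```

```text
[ 602. -498.   65.]
[ 607. -491.  126.]
[ 605. -493.   31.]
[ 622. -493.  183.]
[ 623. -488.   89.]
[ 607. -497.   10.]
clock: 11.73
tool_pos: [483.6, -370.4, 113.5]
tcp_rot: [-179.9, 0.1, 161.9]
ft_force: [-0.5, -0.1, 0.0]
width: 85.3
grasp_force: 0.0
```

```bash
python3 -m creep '[[0,0,0,0],[0,0,0,0],[0,0,0,0],[0,0,0,0],[0,0,0,0],[0,0,0,0],[0,0,0,0],[0,0,0,0],[0,0,0,0],[0,0,0,0]]' -1
python3 -m creep '[[0,0,0.01,0],[0,0,0.03,0],[0,0,0.055,0],[0,0,0.08,0],[0,0,0.105,0],[0,0,0.13,0],[0,0,0.16,0],[0,0,0.2,0],[0,0,0.25,0],[0,0,0.29,0],[0,0,0.3,0],[0,0,0.3,0],[0,0,0.3,0]]'
python3 - <<'E'
from h import *
s=snap('side','s8'); w=load('w5')
cv2.imwrite('pics/s8c.png',cv2.resize(s['img'][90:310,260:400],None,fx=2.7,fy=2.7,interpolation=2))
P=np.array([pt(w,u,v) for v in range(290,370,3) for u in range(225,362,3)]); P=P[(P[:,2]>70)&(P[:,2]<115)]
print('rack',P.min(0),P.max(0))
E
```

```text
clock: 12.57
tool_pos: [483.2, -369.9, 112.4]
tcp_rot: [-180.0, 0.0, 161.9]
ft_force: [0.0, -0.0, 2.5]
width: 27.2
grasp_force: 59.3
clock: 13.65
tool_pos: [482.8, -369.5, 231.9]
tcp_rot: [180.0, -0.0, 161.9]
ft_force: [-0.6, -0.0, -1.7]
width: 27.4
grasp_force: 58.9
rack [649.49126583  53.67858997  70.02318896] [678.85287258 108.09600051  94.69373537]
```

View pics/s8c.png

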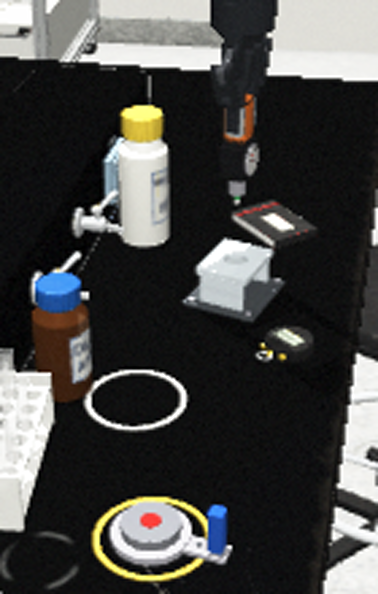

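The gauge is out of the stand, upright in the fingers (tip about (237,200)); stand empty and undisturbed.

```bash
python3 -m creep '[[0.002,0.03,0,0],[0.008,0.1,0,0],[0.015,0.18,0,0],[0.022,0.27,0,0],[0.03,0.36,0,0],[0.037,0.45,0,0],[0.045,0.54,0,0],[0.052,0.63,0,0],[0.06,0.72,0,0],[0.067,0.81,0,0],[0.073,0.9,0,0]]'
python3 -m creep '[[0.007,0.08,0,0],[0.012,0.15,0,0],[0.016,0.21,0,0],[0.019,0.25,0,0],[0.02,0.269,0,0],[0.02,0.269,-0.05,0],[0.02,0.269,-0.1,0],[0.02,0.269,-0.14,0],[0.02,0.269,-0.16,0],[0.02,0.269,-0.16,0],[0.02,0.269,-0.16,0],[0.02,0.269,-0.16,0],[0.02,0.269,-0.16,0],[0.02,0.269,-0.16,0]]'
python3 - <<'E'
from m import *
s=snap('side','s9'); c=snap('scene','c9'); print(telemetry.sense()['tool_pos'],telemetry.sense()['tcp_rot'],telemetry.sense()['ft_force'])
o=np.zeros((440,800,3),np.uint8); a=cv2.resize(s['img'][215:325,270:370],(400,440),interpolation=2); b=cv2.resize(c['img'][140:250,240:340],(400,440),interpolation=2)
o[:,:400]=a;o[:,400:]=b;cv2.imwrite('pics/s9c.png',o)
for st,ce,q in blobs(s,'red',22,10):
    if abs(q.mean(0)[0]-520)<30 and abs(q.mean(0)[1]-98)<30:print('red',st,q.mean(0))
E
```

```text
clock: 14.62
tool_pos: [510.9, -7.1, 230.9]
tcp_rot: [180.0, -0.1, 161.9]
ft_force: [1.1, 0.1, -2.8]
width: 27.2
grasp_force: 59.2
clock: 15.78
tool_pos: [520.9, 97.8, 169.3]
tcp_rot: [180.0, 0.1, 161.9]
ft_force: [-0.4, 0.5, -3.2]
width: 27.6
grasp_force: 59.3
[520.67638513  97.8821025  168.92728111] [1.79973603e+02 7.67473815e-02 1.61917484e+02] [-0.33467423  0.21556297 -1.82359105]
red [312 280   8   6  33] [521.63582028  97.34643778  22.        ]
```

View pics/s9c.png

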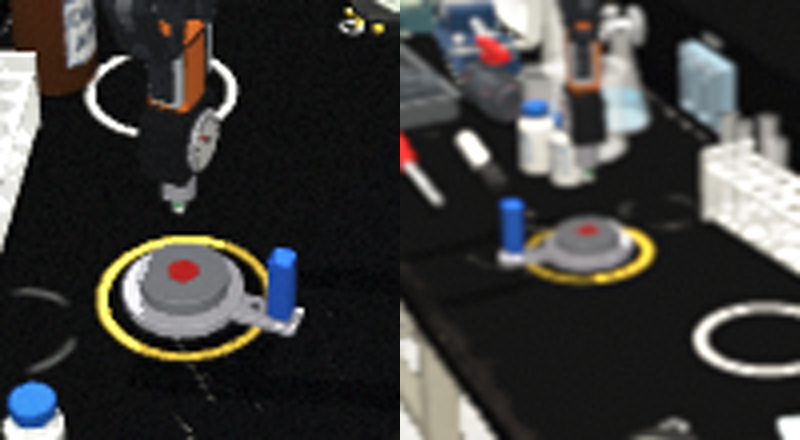

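The tip hangs above the dot: at crop (178,208) in the side view and (589,180) in the scene view. Checking by projection.

```bash
python3 - <<'E'
from m import *
for n,u,v,d in(('s9',314.5,266.5,(315.9,283)),('c9',287.2,184.5,(286.8,197.5))):
    s=load(n); print(n,pt(s,u,v,71),'dot',pt(s,*d,22))
E
python3 -m creep '[[0,0,-0.03,0],[0,0,-0.06,0],[0,0,-0.08,0],[0,0,-0.095,0],[0,0,-0.105,0],[0,0,-0.11,0],[0,0,-0.11,0],[0,0,-0.11,0],[0,0,-0.11,0]]'
python3 - <<'E'
from m import *
s=snap('side','s10'); c=snap('scene','c10'); print(telemetry.sense()['tool_pos'],telemetry.sense()['tcp_rot'],telemetry.sense()['ft_force'])
o=np.zeros((440,800,3),np.uint8); a=cv2.resize(s['img'][235:295,290:345],(400,440),interpolation=2); b=cv2.resize(c['img'][160:220,260:315],(400,440),interpolation=2)
o[:,:400]=a;o[:,400:]=b;cv2.imwrite('pics/s10c.png',o)
E
```

```text
s9 [523.48620947  93.02077203  71.        ] dot [519.60047256 100.23801428  22.        ]
c9 [528.39438026 100.37844884  71.        ] dot [523.37843116  97.37572996  22.        ]
clock: 16.63
tool_pos: [520.6, 97.9, 124.6]
tcp_rot: [180.0, 0.1, 161.9]
ft_force: [0.6, 1.0, -1.5]
width: 27.3
grasp_force: 59.4
[520.64574806  97.94874483 124.69808522] [1.79976753e+02 6.01498671e-02 1.61923420e+02] [ 0.43820481  0.33069472 -2.59818202]
```

View pics/s10c.png

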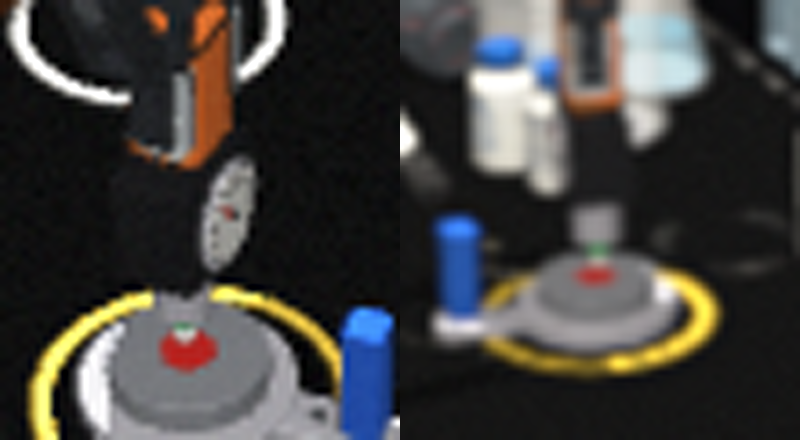

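Tip (white end at (183,337) left, (597,262) right) is a few mm above the dot, within about 2 mm of centre. Pressing slowly.

```bash
python3 -m creep '[[-0.001,0,0,0],[-0.002,0,-0.003,0],[-0.002,0,-0.006,0],[-0.002,0,-0.009,0],[-0.002,0,-0.012,0],[-0.002,0,-0.015,0],[-0.002,0,-0.018,0],[-0.002,0,-0.02,0],[-0.002,0,-0.02,0],[-0.002,0,-0.02,0],[-0.002,0,-0.02,0],[-0.002,0,-0.02,0]]'
python3 -m creep '[[0,0,-0.002,0],[0,0,-0.004,0],[0,0,-0.006,0],[0,0,-0.008,0],[0,0,-0.01,0],[0,0,-0.011,0],[0,0,-0.011,0],[0,0,-0.011,0],[0,0,-0.011,0],[0,0,-0.011,0],[0,0,-0.011,0],[0,0,-0.011,0]]'
python3 - <<'E'
from m import *
F=[]
for i in range(4):
    c=imaging.snapshot('scene'); F.append(telemetry.sense()['ft_force'][2])
s=snap('side','s11'); print(F,telemetry.sense()['tool_pos'],telemetry.sense()['tcp_rot'])
o=np.zeros((440,800,3),np.uint8); a=cv2.resize(s['img'][235:295,290:345],(400,440),interpolation=2); b=cv2.resize(c['img'][160:220,260:315],(400,440),interpolation=2)
o[:,:400]=a;o[:,400:]=b;cv2.imwrite('pics/s11c.png',o)
E
```

```text
clock: 17.73
tool_pos: [519.5, 97.9, 116.2]
tcp_rot: [180.0, 0.0, 161.9]
ft_force: [-0.1, -0.4, -0.0]
width: 27.5
grasp_force: 59.6
clock: 18.73
tool_pos: [519.4, 97.9, 111.8]
tcp_rot: [180.0, 0.0, 161.9]
ft_force: [-1.0, -0.8, 1.7]
width: 27.5
grasp_force: 59.7
[np.float64(1.861577982357166), np.float64(1.2241277487467215), np.float64(0.8275101780138484), np.float64(1.8831610126587293)] [519.42360406  97.93203508 111.7203911 ] [1.79996629e+02 4.31998672e-03 1.61923411e+02]
```

Geometry (about 8.7 mm in) and force change (about 3.8 N) agree on half-way. A last numeric check that the pan did not shift, then hand in.

```bash
python3 - <<'E'
from m import *
for n in ('s5','s9','s11'):
    for st,ce,q in blobs(load(n),'blue',38):
        if abs(ce[0]-338)<15 and abs(ce[1]-285)<20: print(n,st,ce,q.mean(0))
s=telemetry.sense(); print(s['clock'],s['ft_force'],s['grasp_force'])
print(manip.hand_in())
E
```

```text
s5 [336 277   8  18 120] [339.9        285.26666667] [455.20461566 117.59374871  38.        ]
s9 [336 277   8  18 120] [339.9        285.26666667] [455.20461566 117.59374871  38.        ]
s11 [336 277   8  18 120] [339.9        285.26666667] [455.20461566 117.59374871  38.        ]
18.9833 [-0.32690699  0.26208085  1.76141626] 59.72956359386444
the job is handed in; nothing more can be done
None
```

Job handed in at 19 s: the pan is released within about 1–2 mm of the yellow ring's centre, and the gauge is held upright on the red dot with the plunger about half-way in (8.7 mm by position, about 3.8 N by force), but I viewed 13 pictures against the limit of 10.

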